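# Set out the hand-finishing kit on the cork strip

### The job

Set out the hand-finishing kit on the cork strip behind the sewing machine, round the pink pattern weight that already lies on its middle ring: stand the red thread spool on the ring to the left of the pink weight and the green thread spool on the ring to its right (left and right as the robot sees them). Stack the steel pattern weight flat and centred on the pink weight, and stand the thimble, open end down as it is, centred on top of the steel weight. The pink weight stays on its ring and the navy spool is not needed: leave it where it stands.

Things in the scene. Friction and masses are not known exactly. Their poses are not given: they have to be found in the camera images.
- cork_strip: cork strip fixed on the table (z = 0) behind the sewing machine, 62 x 210 mm, 3 mm thick, with three flat white rings, 51 mm across. Origin: centre of its underside. y runs along it to its left end (robot's left; turned at most 0.35 rad), x across it, away from the robot. Ring centres at x = 0: middle y = 0, left y = +70 mm, right y = -70 mm.
- ring_left (a point): centre of the strip's left white ring, on the cork's top (3 mm above the table); place of the red spool.
- ring_right (a point): centre of the strip's right white ring, on the cork's top (3 mm above the table); place of the green spool. Keep clear nearby: the sewing machine with its handwheel fills x = 0.28 to 0.48, y = -0.14 to 0.33 m and is 0.25 m high; a tall wire rack stands to the right of y = -0.32 m from x = 0.48 m on.
- pink_weight: pink pattern weight, a loose flat disc 42 mm in diameter and 11 mm high, 85 g, lying on the middle ring of the strip, its underside at z = 3 mm. Origin: centre of its underside, z up; yaw means nothing.
- steel_weight: grey steel pattern weight, a disc 38 mm in diameter and 15 mm high, 90 to 155 g; flat top and underside. To go on the pink weight. Origin: centre of its underside, z up; yaw means nothing. Starts standing on the table (z = 0), to the left or right of the strip.
- gold_thimble: gold-coloured thimble, 18 mm in diameter at its rim below, slightly narrower above, 22 mm high, 15 g, standing open end down. To go on top of the steel weight. Origin: centre of its underside, z up; yaw means nothing. Starts standing on the table (z = 0), to the left or right of the strip.
- red_spool: spool of red thread with white ends, an upright cylinder 29 mm in diameter and 60 mm high, 18 to 31 g. To go on the left ring. Origin: centre of its underside, z up; yaw means nothing. Starts standing on the table (z = 0), to the left or right of the strip.
- green_spool: low spool of green thread with wooden ends, an upright cylinder 33 mm in diameter and 36 mm high, 13 to 23 g. To go on the right ring. Origin: centre of its underside, z up; yaw means nothing. Starts standing on the table (z = 0), to the left or right of the strip.
- navy_spool: spool of navy-blue thread with white ends, an upright cylinder 29 mm in diameter and 61 mm high, 22 g. Not needed; stays where it stands. Origin: centre of its underside, z up; yaw means nothing.
There are look-alikes about, which are no part of the job. What is shaped like the red_spool but yellow is not meant.

How it is judged:
At the end, for the whole second after the job is handed in: Red spool upright on the left ring and green spool upright on the right ring, the pink weight flat on the middle ring, each within 12 mm of the ring centre; steel weight flat on the pink one and thimble upright on the steel one, each centred within 10 mm; all released and at rest (horizontal distance between pink_weight and cork_strip below 0.012 m and height (world z) of pink_weight between -0.001 and 0.007 m and angle between each of pink_weight, steel_weight, gold_thimble, red_spool, green_spool's own z axis and vertical below 0.08 rad and linear speed of each of pink_weight, steel_weight, gold_thimble, red_spool, green_spool below 0.01 m/s and angular speed of each of pink_weight, steel_weight, gold_thimble, red_spool, green_spool below 0.2 rad/s and horizontal distance between steel_weight and pink_weight below 0.01 m and height (world z) of steel_weight between 0.01 and 0.018 m and horizontal distance between gold_thimble and steel_weight below 0.01 m and height (world z) of gold_thimble between 0.025 and 0.033 m and horizontal distance between red_spool and ring_left below 0.012 m and height (world z) of red_spool between -0.001 and 0.007 m and horizontal distance between green_spool and ring_right below 0.012 m and height (world z) of green_spool between -0.001 and 0.007 m); the robot touches nothing.
It fails at once if the navy spool is moved by more than 25 mm (distance of navy_spool from where it was at the start of the episode above 0.025 m).
It also fails if it takes over 112 s, if anything falls off the work surface, if the arm or the gripper's body presses on something with over 40 N, if the wrist force passes 120 N, or if a joint passes its speed limit or range.

### The arm

A 6-joint arm with a two-finger parallel gripper is mounted at the origin on a cart in front of the work surface, level with it; the furniture and walls round the work are solid. World frame = base frame: x ahead of the robot, y to its left, z up, the work surface at z = 0. Lengths are in m, angles in rad, forces in N, time in s.
With the tool pointing down it reaches from about 0.225 to 0.725 m from the base axis. Payload 3.1 kg.
Tool frame: the origin (TCP) lies midway between the tips of the shut fingers; the grasp point (between the pads) lies 19 mm behind it; z points along the fingers, y is the line along which they close (so a half turn about z gives the same grasp; the last joint's range is limited). The gripper opens to 85 mm and grips with 20 to 120 N. Pads are 22 mm wide; open, the fingers measure 114 mm over their backs; the gripper's body (76 mm by 85 mm) begins 54 mm behind the grasp point. The pads swing forward as they close: fully open they stand 13 mm farther back than shut.
Start: joints at [-1.23, 0.048, 0.099, 1.622, 0, 1.443], TCP at [0.237, -0.468, 0.231] pointing down, gripper open.
Joint ranges: [-2.91, 2.91], [-0.99, 1.94], [-1.21, 1.42], [-2.12, 2.29], [-1.49, 1.47], [-3.14, 3.14]. Speed limits (rad/s): [2.79, 2.79, 3.14, 3.14, 3.14, 3.14].

### API

Orientations are given as a unit quaternion [w, x, y, z].
In Python, from station import read_state, get_image, close_job gives the robot as it stands.
- The arm moves only by the tool jog_arm, called as name([rows], argument=value, ...), one row to a line, values as JSON. Schema: {"type":"object","properties":{"offsets":{"type":"string"},"only":{"type":"string"},"quiet":{"type":"boolean"},"lines":{"type":"string"}},"required":["offsets"],"additionalProperties":false}. offsets is a string of 1 to 10 rows, parted by semicolons, with the numbers parted by commas; each row has 7 numbers: the finger opening in m, then dx, dy, dz in parts of the range, where 1.0 means 0.6 m, then a rotation vector rx, ry, rz in shares of pi rad (1.0 is pi rad); each row shifts and turns the commanded pose from where the row before left it, along the tool's axes as they then stand; what a row does not reach is not made up. A row lasts 1/12 s, in which the tool goes at most 0.0417 m and 0.125 rad, less where a joint would pass 70% of its speed; a pose out of reach is approached as far as the arm can. The fingers move at their own pace and stop on an object; the grip force is fixed at half the most. Time passes only in rows, so rows that do not move let the fingers close. The tool returns the time, the measured TCP pose, the force, the opening and the grip force at its end. only (a regular expression) keeps the lines of the reply that match it, lines (a string "A,B") keeps lines A to B, and quiet returns only ok. Input that does not fit is refused with a message, and nothing moves.
- read_state(): the state, without advancing time (a new reading comes with each control period).
- get_image(name): name is "side" or "top"; returns a dict with "image" (480x640x3 uint8, red, green, blue), "K" (3x3 intrinsics, pixels), "dist_coeffs" ([k1, k2, p1, p2, k3] as OpenCV has them; the pictures are not rectified), "extrinsics" (4x4, takes a point from world to camera coordinates). Camera axes: x right, y down, z forward; pixel columns grow to the right and rows downward; lengths in m; the calibration is good to about 2 mm. A picture is of the moment at which its call begins. There is no depth.
- close_job(): hands the job in; it is judged then, once.
The state is a dict: "time": time; "joint_pos": joint angles; "joint_velocities": joint speeds; "tau": joint torques, N m; "tool_pos": TCP position; "orientation": TCP orientation; "ft_force": force on the tool from outside, world axes, zero at the start; "moment": the same for the moment, N m; "gripper_width": finger opening in m; "finger_force": force on a finger pad.
Only numpy, scipy, OpenCV 4.12 (cv2) and the standard library are available. Lean on these libraries where they do the work, as an engineer would, in place of code of your own. Each camera call takes 0.05 s, during which the arm holds its last target. There are 200 camera calls.

## Working session

There is one attempt and no reset: what is moved stays moved. The work goes in short steps, Python scripts to look and compute and a tool call to move; the robot and the scene stay as the last step left them, time stands still between calls to the robot, and variables do not carry over. Pictures are saved under pics/ and viewed, at most 14 in all, crops included, and the job is handed in when it is done.

```bash
mkdir -p pics; ls; python3 - <<'E'
from station import *
import cv2,pickle
s=read_state()
print({k:s[k] for k in("time","tool_pos","orientation","gripper_width","ft_force")})
for n in("side","top"):
    d=get_image(n);cv2.imwrite(f"pics/{n}0.png",d["image"][:,:,::-1]);pickle.dump(d,open(f"{n}0.pkl","wb"))
    print(n,d["K"],d["dist_coeffs"],d["extrinsics"])
E
```

```text
pics
{'time': 0.0, 'tool_pos': array([ 0.2369806 , -0.46778419,  0.23009444]), 'orientation': array([-1.17620128e-03,  9.72654898e-01,  2.32252118e-01, -1.43029709e-04]), 'gripper_width': 0.08500816807309022, 'ft_force': array([-0.53237405,  0.03937747,  0.48217247])}
side [[468.82171076   0.         316.56322536]
 [  0.         468.82171076 232.67808632]
 [  0.           0.           1.        ]] [-0.03342631  0.          0.          0.          0.        ] [[ 0.92803998 -0.37247634  0.00178264 -0.44209566]
 [-0.30614496 -0.76548131 -0.56596257  0.28189495]
 [ 0.21217225  0.52469014 -0.82442901  0.87866047]
 [ 0.          0.          0.          1.        ]]
top [[520.40374331   0.         321.9438372 ]
 [  0.         520.40374331 241.36217476]
 [  0.           0.           1.        ]] [-0.09836103  0.          0.          0.          0.        ] [[-0.00270347 -0.99999099 -0.00327149  0.15345688]
 [-0.979483    0.00330724 -0.20149968  0.49839125]
 [ 0.20150868  0.00265962 -0.97948312  1.34988586]
 [ 0.          0.          0.          1.        ]]
```

View pics/side0.png

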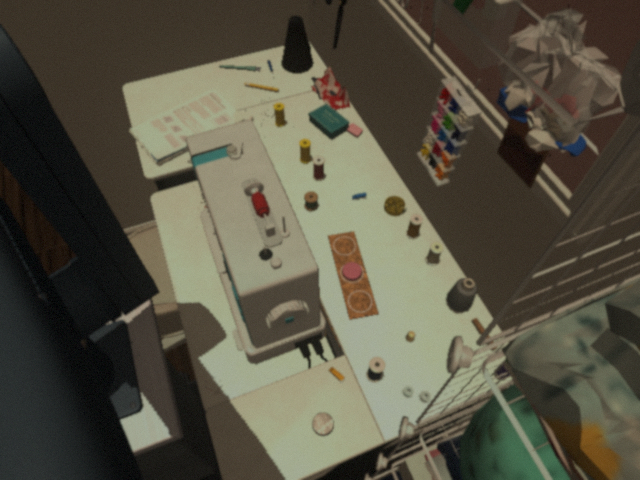

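View pics/top0.png

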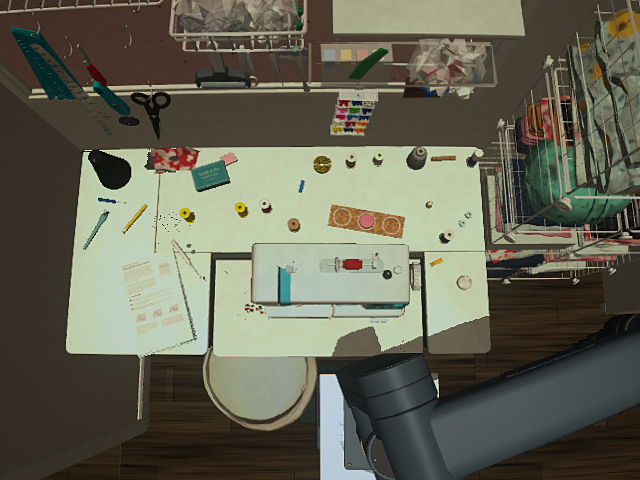

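The strip sits at about (366,220) in the top view and (352,272) in the side view. The pink weight is on its middle ring, spools lie on both sides, and the thimble is near (429,205) in the top view. I need zooms to identify colours.

```bash
python3 - <<'E'
import cv2,pickle,numpy as np
t=pickle.load(open("top0.pkl","rb"))["image"][145:295,225:490,::-1]
s=pickle.load(open("side0.pkl","rb"))["image"][90:450,260:500,::-1]
t=cv2.resize(t,None,fx=3,fy=3,interpolation=cv2.INTER_CUBIC)
cv2.imwrite("pics/tz.png",np.clip(t*1.2,0,255));
s=cv2.resize(s[50:310],None,fx=2.3,fy=2.3,interpolation=cv2.INTER_CUBIC)
cv2.imwrite("pics/sz.png",np.clip(s*1.4,0,255)); print(t.shape,s.shape)
E
```

```text
(450, 795, 3) (598, 552, 3)[ WARN:0@0.024] global loadsave.cpp:1063 imwrite_ Unsupported depth image for selected encoder is fallbacked to CV_8U.
```

View pics/tz.png

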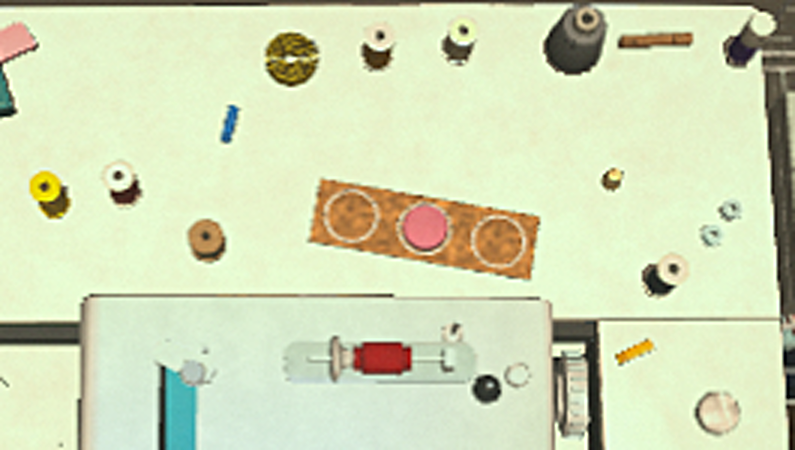

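View pics/sz.png

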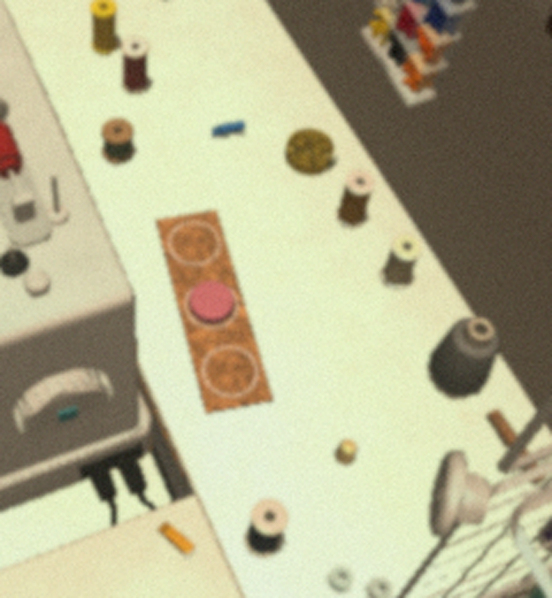

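The objects identified, in top zoom pixels:

| Object | Position | Note |
|---|---|---|
| Red spool | (122,180) | |
| Green spool | (207,240) | low, wooden ends |
| Thimble | (613,178) | |
| Navy spool | (665,275) | |
| Steel disc | (718,412) | likely |
| Yellow look-alike | (47,190) | not wanted |

Next I'll magnify each in both views for masks.

```bash
cat > h.py <<'E'
import cv2,pickle,numpy as np
def ray(d,uv):
    p=cv2.undistortPoints(np.float64([[uv]]),d["K"],np.float64(d["dist_coeffs"]))[0,0]
    R,t=d["extrinsics"][:3,:3],d["extrinsics"][:3,3]
    v=R.T@np.array([*p,1]); return -R.T@t, v/np.linalg.norm(v)
def plane(d,uv,z):
    c,v=ray(d,uv); return c+v*(z-c[2])/v[2]
def tri(rays):
    A=sum(np.eye(3)-np.outer(v,v) for c,v in rays); b=sum((np.eye(3)-np.outer(v,v))@c for c,v in rays)
    return np.linalg.solve(A,b)
def proj(d,X):
    E=d["extrinsics"]; return cv2.projectPoints(np.float64([X]),cv2.Rodrigues(E[:3,:3])[0],E[:3,3],d["K"],np.float64(d["dist_coeffs"]))[0][0,0]
def load(n): return pickle.load(open(n+".pkl","rb"))
E
python3 - <<'E'
from h import *
T,S=load("top0"),load("side0")
P={"red":((265,206),(318,168)),"green":((294,225),(311,200)),"thim":((429,205),(410,336)),"steel":((464,282),(322,424)),"pink":((367,220),(352,272))}
rows=[]
for d,i in((T,0),(S,1)):
    rows.append(np.hstack([cv2.resize(d["image"][v-16:v+16,u-16:u+16,::-1],(160,160),interpolation=cv2.INTER_NEAREST) for u,v in(P[k][i] for k in P)]))
cv2.imwrite("pics/mont.png",np.vstack(rows))
for k in P: 
  x=tri([ray(T,P[k][0]),ray(S,P[k][1])]);print(k,x.round(3))
E
```

```text
red [0.604 0.31  0.031]
green [0.553 0.229 0.023]
thim [ 0.613 -0.151  0.01 ]
steel [ 0.392 -0.239  0.008]
pink [0.569 0.026 0.007]
```

View pics/mont.png

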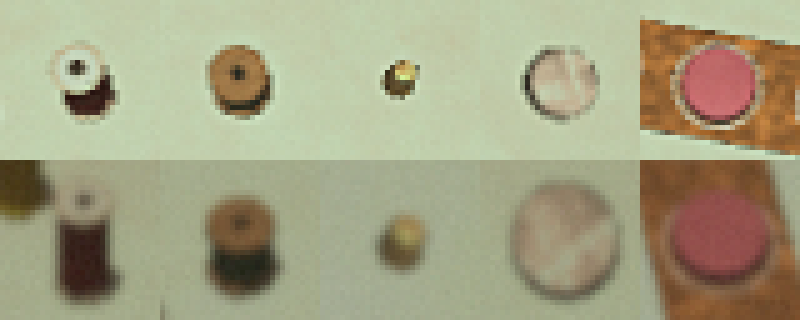

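The montage shows holes in the tops of the red and green spools, and clean silhouettes for the thimble, steel and pink discs. I'll take centroids and triangulate: hole gives top centre, silhouette gives half-height centre.

```bash
cat > m.py <<'E'
from h import *
def sil(d,uv,r,thr=30):
    u,v=map(int,np.round(uv)); w=d["image"][v-r:v+r+1,u-r:u+r+1].astype(float)
    bg=np.median(np.r_[w[0],w[-1],w[:,0],w[:,-1]],0); m=(np.abs(w-bg).sum(2)>thr).astype(np.uint8)
    n,l,st,c=cv2.connectedComponentsWithStats(m); 
    k=1+np.argmax(st[1:,4]); return c[k]+[u-r,v-r], st[k]
def hole(d,uv,r=2):
    u,v=map(int,np.round(uv)); g=d["image"][v-r:v+r+1,u-r:u+r+1].mean(2); wt=np.clip(np.percentile(g,75)-g,0,None)
    y,x=np.mgrid[-r:r+1,-r:r+1]; return np.array([u+(wt*x).sum()/wt.sum(),v+(wt*y).sum()/wt.sum()])
def mask(d,uv,r,f):
    u,v=map(int,np.round(uv)); w=cv2.cvtColor(d["image"][v-r:v+r+1,u-r:u+r+1],cv2.COLOR_RGB2HSV).astype(int)
    m=f(w).astype(np.uint8); m=cv2.morphologyEx(m,cv2.MORPH_CLOSE,np.ones((3,3)))
    n,l,st,c=cv2.connectedComponentsWithStats(m);k=1+np.argmax(st[1:,4])
    return c[k]+[u-r,v-r],st[k],np.argwhere(l==k)[:,::-1]+[u-r,v-r]
pinkf=lambda h:((h[...,0]>168)|(h[...,0]<3))&(h[...,1]>90)&(h[...,2]>90)
E
python3 - <<'E'
from m import *
T,S=load("top0"),load("side0")
def rep(k,a,b):
    r=[ray(T,a),ray(S,b)]; x=tri(r); print(k,a.round(1),b.round(1),x.round(4),"reproj",(proj(T,x)-a).round(1),(proj(S,x)-b).round(1))
rep("redtop",hole(T,(249+14.7,190+13.1)),hole(S,(302+16.3,152+7.3)))
rep("greentop",hole(T,(278+15.2,209+14.1)),hole(S,(295+15.5,184+12)))
for k,a,b,r in(("thim",(429,205),(410,336),9),("steel",(464,282),(322,424),14)):
    a,sa=sil(T,a,r);b,sb=sil(S,b,r);rep(k,a,b);print(sa,sb)
a,sa,_=mask(T,(367,220),14,pinkf);b,sb,_=mask(S,(352,272),18,pinkf);rep("pink",a,b);print(sa,sb)
cf=lambda h:(h[...,0]>3)&(h[...,0]<22)&(h[...,1]>110)
for d,uv,n in((T,(366,220),"T"),(S,(354,276),"S")):
    c,st,pts=mask(d,uv,50,lambda h:((h[...,1]>80)))
    hull=cv2.convexHull(pts.astype(np.int32))[:,0]
    W=np.array([plane(d,p,.003)[:2] for p in hull],np.float32)
    print(n,st,cv2.minAreaRect(W*1000))
E
```

```text
redtop [263.9 203.1] [318.4 159.6] [0.6044 0.3095 0.0605] reproj [ 0.  -0.3] [-0.3  0.1]
greentop [293.1 223.2] [310.6 196. ] [0.5536 0.2309 0.0361] reproj [ 0.  -0.2] [-0.2  0.1]
thim [428.4 204.6] [409.9 336.4] [ 0.6146 -0.1501  0.0049] reproj [ 0.  -0.3] [-0.4  0.1]
[ 5  5  8  9 57] [  3   3  12  13 116]
steel [463.3 282.3] [322.6 423.6] [ 0.3924 -0.2378  0.0034] reproj [-0.  -0.1] [-0.1  0.1]
[  5   7  17  16 170] [  3   2  24  25 419]
pink [366.3 220.4] [351.5 270.8] [0.5677 0.0277 0.0085] reproj [ 0.  -0.2] [-0.2  0.1]
[  7   8  14  14 157] [  9   9  17  17 204]
T [  12   35   77   33 1594] ((567.0802612304688, 27.92926788330078), (208.9555206298828, 62.10060119628906), 79.59864044189453)
S [  24    5   50   88 2430] ((568.437744140625, 27.524856567382812), (210.06787109375, 61.938621520996094), 79.57839965820312)
```

Everything is consistent: tops at 60 and 36 mm, strip centre (0.568, 0.028), yaw about −10.4°. That puts ring_left at (0.580, 0.097) and ring_right at (0.555, −0.041). I'll turn the tool to world alignment first, then move above the steel weight.

Careful with the scale: shifts go in shares of 0.6 m and turns go in shares of pi rad. That gives: 0.117 rad / 3.1416 = 0.0372.

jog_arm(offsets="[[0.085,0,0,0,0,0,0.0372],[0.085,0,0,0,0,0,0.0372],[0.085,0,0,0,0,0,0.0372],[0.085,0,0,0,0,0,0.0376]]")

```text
refused: offsets: the value is not of type 'string' (schema: type "string"). Nothing was moved.
```

Nothing moved. I misread the format; it is rows parted by semicolons, with the numbers parted by commas. Resending.

jog_arm(offsets="0.085,0,0,0,0,0,0.0372;0.085,0,0,0,0,0,0.0372;0.085,0,0,0,0,0,0.0372;0.085,0,0,0,0,0,0.0376")

```text
time: 0.43
tool_pos: [0.2371, -0.468, 0.2306]
orientation: [-0.001, 1.0, -0.003, -0.0]
ft_force: [-0.3, 0.3, 0.7]
gripper_width: 0.0849
finger_force: 0.0
```

jog_arm(offsets="0.07,0.0323,-0.048,0.0167,0,0,0;0.07,0.0323,-0.048,0.0167,0,0,0;0.07,0.0323,-0.048,0.0167,0,0,0;0.07,0.0323,-0.048,0.0167,0,0,0;0.07,0.0323,-0.048,0.0167,0,0,0;0.07,0.0323,-0.048,0.0167,0,0,0;0.07,0.0323,-0.048,0.0167,0,0,0;0.07,0.0323,-0.048,0.0167,0,0,0;0.07,0,0,0,0,0,0")

```text
time: 1.18
tool_pos: [0.3934, -0.232, 0.1484]
orientation: [-0.003, 1.0, 0.003, -0.001]
ft_force: [-1.5, 0.7, 0.6]
gripper_width: 0.07
finger_force: 0.0
```

```bash
cat > st.py <<'E'
from station import *
import numpy as np,cv2,sys
from scipy.spatial.transform import Rotation as R
s=read_state();q=s["orientation"];M=R.from_quat([q[1],q[2],q[3],q[0]]).as_matrix()
print("t",round(s["time"],2),"pos",np.round(s["tool_pos"],4),"phi",round(float(np.arctan2(M[1,0],M[0,0])),4),"z",M[:,2].round(3),"w",round(s["gripper_width"],4),"F",np.round(s["ft_force"],1),"q",np.round(s["joint_pos"],3))
if len(sys.argv)>3:
    g=np.array([float(a) for a in sys.argv[1:4]]); print("tool delta",(M.T@(g-s["tool_pos"])).round(4))
E
python3 st.py 0.3924 -0.2378 0.1
python3 - <<'E'
from station import *
import cv2
cv2.imwrite("pics/side1.png",get_image("side")["image"][:,:,::-1])
E
```

```text
t 1.18 pos [ 0.3934 -0.232   0.1484] phi 0.0068 z [-0.002  0.006 -1.   ] w 0.07 F [-1.5  0.7  0.6] q [-0.682 -0.127 -0.235  1.469  0.003  2.453]
tool delta [-0.0009  0.0061  0.0484]
```

View pics/side1.png

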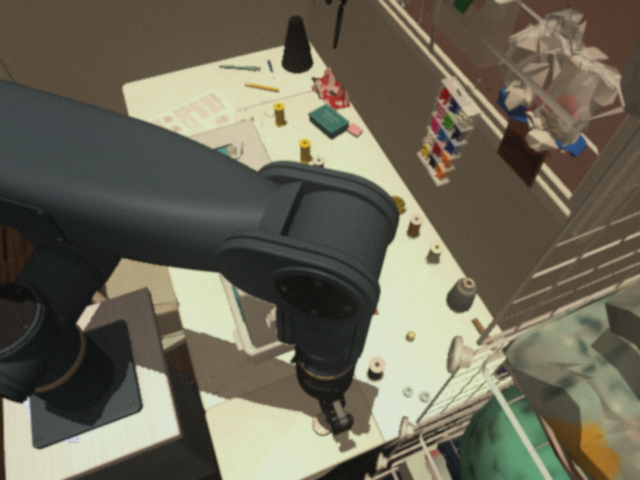

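The side view shows the forearm well above the machine and the gripper just over the steel disc at about (325,424). Lowering now.

In the tool's units: 0.035 m / 0.6 = 0.0583, 0.006 m / 0.6 = 0.01.

jog_arm(offsets="0.07,-0.0017,0.01,0.0583,0,0,0;0.07,0,0,0.0583,0,0,0;0.07,0,0,0.0583,0,0,0;0.07,0,0,0.0333,0,0,0;0.07,0,0,0.02,0,0,0;0.07,0,0,0,0,0,0;0.07,0,0,0,0,0,0")

```text
time: 1.82
tool_pos: [0.3904, -0.2442, 0.0137]
orientation: [-0.001, 1.0, -0.001, -0.001]
ft_force: [-0.1, -0.2, 0.9]
gripper_width: 0.0703
finger_force: 0.0
```

```bash
python3 st.py 0.3924 -0.2378 0.004
```

```text
t 1.82 pos [ 0.3904 -0.2442  0.0137] phi -0.0015 z [-0.002  0.001 -1.   ] w 0.0703 F [-0.1 -0.2  0.9] q [-0.705 -0.048 -0.435  1.186 -0.     2.438]
tool delta [ 0.002  -0.0064  0.0097]
```

In the tool's units: 0.009 m / 0.6 = 0.015, -0.0064 m / 0.6 = -0.0107.

jog_arm(offsets="0.07,0.0033,-0.0107,0.015,0,0,0;0.07,0,0,0,0,0,0;0.07,0,0,0,0,0,0;0.03,0,0,0,0,0,0;0.03,0,0,0,0,0,0;0.03,0,0,0,0,0,0;0.03,0,0,0,0,0,0;0.03,0,0,0,0,0,0;0.03,0,0,0,0,0,0;0.03,0,0,0,0,0,0")

```text
time: 2.65
tool_pos: [0.3941, -0.2382, 0.0066]
orientation: [0.001, 1.0, -0.0, 0.001]
ft_force: [-0.4, 0.8, 6.5]
gripper_width: 0.0349
finger_force: 59.4
```

jog_arm(offsets="0.03,0,0,0,0,0,0;0.03,0,0,0,0,0,0;0.03,0,0,0,0,0,0")

```text
time: 2.9
tool_pos: [0.3941, -0.2382, 0.0065]
orientation: [0.001, 1.0, -0.0, 0.001]
ft_force: [-1.1, 0.1, 5.4]
gripper_width: 0.0354
finger_force: 59.4
```

```bash
python3 st.py
```

```text
t 2.9 pos [ 0.3941 -0.2382  0.0065] phi -0.0002 z [ 0.001 -0.001 -1.   ] w 0.0354 F [-1.1  0.1  5.4] q [-0.689 -0.046 -0.448  1.167 -0.     2.452]
```

In the tool's units: -0.035 m / 0.6 = -0.0583, -0.03 m / 0.6 = -0.05.

jog_arm(offsets="0.03,0,0,-0.0167,0,0,0;0.03,0,0,-0.05,0,0,0;0.03,0,0,-0.0583,0,0,0;0.03,0,0,-0.0583,0,0,0;0.03,0,0,-0.0583,0,0,0;0.03,0,0,0,0,0,0;0.03,0,0,0,0,0,0;0.03,0,0,0,0,0,0")

```text
time: 3.57
tool_pos: [0.3931, -0.2373, 0.1498]
orientation: [-0.0, 1.0, -0.0, -0.0]
ft_force: [-0.4, -1.0, -1.6]
gripper_width: 0.0351
finger_force: 60.1
```

```bash
python3 st.py
python3 - <<'E'
from station import *
import cv2
d=get_image("side");cv2.imwrite("pics/side2.png",cv2.resize(d["image"][330:450,260:420,::-1],(800,600),interpolation=cv2.INTER_CUBIC))
E
```

```text
t 3.57 pos [ 0.3931 -0.2373  0.1498] phi -0.0002 z [-0.001  0.001 -1.   ] w 0.0351 F [-0.4 -1.  -1.6] q [-0.689 -0.126 -0.231  1.466  0.     2.452]
```

View pics/side2.png

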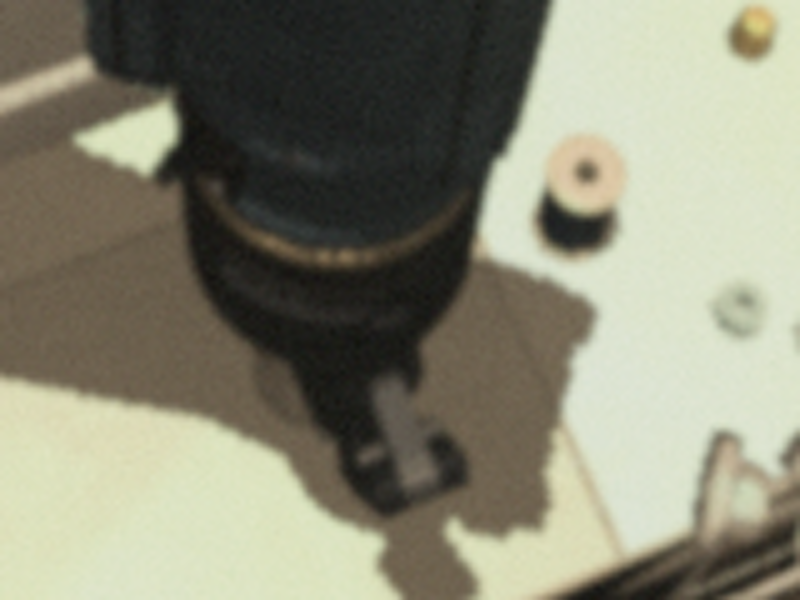

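The round outline at (275,390) in the crop may be the disc on the table. I'll move aside in x and look at both the old spot and the fingers.

In the tool's units: 0.04 m / 0.6 = 0.0667, 0.03 m / 0.6 = 0.05.

jog_arm(offsets="0.03,0.05,0,0,0,0,0;0.03,0.0667,0,0,0,0,0;0.03,0.0667,0,0,0,0,0;0.03,0.0667,0,0,0,0,0;0.03,0.05,0,0,0,0,0;0.03,0,0,0,0,0,0;0.03,0,0,0,0,0,0")

```text
time: 4.2
tool_pos: [0.5728, -0.2363, 0.1456]
orientation: [-0.002, 1.0, 0.001, -0.003]
ft_force: [-0.0, 0.4, -1.9]
gripper_width: 0.0351
finger_force: 60.1
```

```bash
python3 st.py
python3 - <<'E'
from station import *
import cv2,numpy as np,pickle
d=get_image("side");t=get_image("top")
pickle.dump(d,open("side3.pkl","wb"));pickle.dump(t,open("top3.pkl","wb"))
a=cv2.resize(d["image"][300:450,290:450,::-1],(400,375),interpolation=cv2.INTER_CUBIC)
b=cv2.resize(t["image"][170:320,380:540,::-1],(400,375),interpolation=cv2.INTER_CUBIC)
cv2.imwrite("pics/v3.png",np.clip(np.hstack([a,b])*1.6,0,255).astype(np.uint8))
E
```

```text
t 4.2 pos [ 0.5728 -0.2363  0.1456] phi 0.0015 z [-0.007  0.004 -1.   ] w 0.0351 F [-0.   0.4 -1.9] q [-0.499  0.302  0.217  1.494 -0.     2.641]
```

View pics/v3.png

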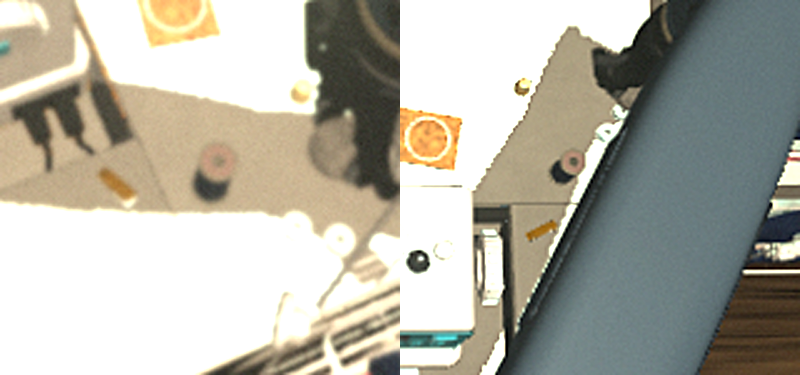

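The steel disc is in the fingers, as a round outline at (332,145) in the side crop, and its old spot is empty. I'll check its offset from the TCP by its left edge.

```bash
python3 - <<'E'
from h import *
S=load("side3")
def left(c):
    a=np.linspace(0,6.283,90)
    return min((proj(S,[c[0]+.019*np.cos(t),c[1]+.019*np.sin(t),z]) for t in a for z in(c[2]-.0075,c[2]+.0075)),key=lambda p:p[0])
print(left([.5728,-.2363,.1466]),"seen 413.6,358"); print(left([.3931,-.2373,.1508]),"seen 310.4,408"); print(left([.3831,-.2373,.1508]))
E
```

```text
[413.84214699 358.97034444] seen 413.6,358
[311.53805488 400.02095013] seen 310.4,408
[305.3794378  402.52682453]
```

Centred in the grip. Now over the pink weight.

In the tool's units: -0.035 m / 0.6 = -0.0583, -0.03 m / 0.6 = -0.05.

jog_arm(offsets="0.03,0,-0.05,0,0,0,0;0.03,0,-0.0583,0,0,0,0;0.03,0,-0.0583,0,0,0,0;0.03,0,-0.0583,0,0,0,0;0.03,0,-0.0583,0,0,0,0;0.03,0,-0.0583,0,0,0,0;0.03,0,-0.0583,0,0,0,0;0.03,0,-0.04,0.0333,0,0,0;0.03,0,0,0.05,0,0,0;0.03,0,0,0.0333,0,0,0")

```text
time: 5.13
tool_pos: [0.5715, 0.0277, 0.0792]
orientation: [0.0, 1.0, 0.001, -0.0]
ft_force: [-0.1, 0.6, -2.1]
gripper_width: 0.0348
finger_force: 60.2
```

jog_arm(offsets="0.03,0,0,0,0,0,0;0.03,0,0,0,0,0,0;0.03,0,0,0,0,0,0;0.03,0,0,0,0,0,0")

```text
time: 5.47
tool_pos: [0.5748, 0.0256, 0.0828]
orientation: [0.0, 1.0, -0.001, 0.002]
ft_force: [0.2, -0.0, -0.4]
gripper_width: 0.0343
finger_force: 60.2
```

```bash
python3 st.py .569 .0277 .0215
```

```text
t 5.47 pos [0.5748 0.0256 0.0828] phi -0.0014 z [ 0.004 -0.    -1.   ] w 0.0343 F [ 0.2 -0.  -0.4] q [-0.072  0.192 -0.039  1.336  0.     3.071]
tool delta [-0.006  -0.0021  0.0613]
```

In the tool's units: 0.02 m / 0.6 = 0.0333, 0.01 m / 0.6 = 0.0167.

jog_arm(offsets="0.03,-0.01,-0.0033,0.0333,0,0,0;0.03,0,0,0.0333,0,0,0;0.03,0,0,0.0167,0,0,0;0.03,0,0,0,0,0,0;0.03,0,0,0,0,0,0;0.03,0,0,0,0,0,0")

```text
time: 5.97
tool_pos: [0.5688, 0.0281, 0.032]
orientation: [0.0, 1.0, -0.0, 0.001]
ft_force: [0.0, 0.4, -2.1]
gripper_width: 0.0348
finger_force: 60.2
```

```bash
python3 st.py .569 .0277 .0215
```

```text
t 5.97 pos [0.5688 0.0281 0.032 ] phi -0.0005 z [ 0.003 -0.    -1.   ] w 0.0348 F [ 0.   0.4 -2.1] q [-0.068  0.209 -0.123  1.236 -0.     3.074]
tool delta [0.0001 0.0004 0.0105]
```

jog_arm(offsets="0.03,0,0,0,0,0,0")

```text
time: 6.05
tool_pos: [0.5691, 0.0282, 0.0322]
orientation: [0.0, 1.0, -0.0, 0.002]
ft_force: [-0.4, -0.6, -2.0]
gripper_width: 0.0347
finger_force: 60.2
```

```bash
python3 st.py .569 .0277 .0215
```

```text
t 6.05 pos [0.5691 0.0282 0.0322] phi -0.0004 z [ 0.003 -0.    -1.   ] w 0.0347 F [-0.4 -0.6 -2. ] q [-0.068  0.209 -0.123  1.236  0.     3.074]
tool delta [-0.0001  0.0005  0.0107]
```

In the tool's units: 0.007 m / 0.6 = 0.0117, 0.003 m / 0.6 = 0.005.

jog_arm(offsets="0.03,0,0,0.0117,0,0,0;0.03,0,0,0.005,0,0,0;0.03,0,0,0,0,0,0;0.03,0,0,0,0,0,0")

```text
time: 6.38
tool_pos: [0.5683, 0.0283, 0.0209]
orientation: [0.0, 1.0, -0.0, 0.001]
ft_force: [1.2, -0.1, 0.7]
gripper_width: 0.0348
finger_force: 60.4
```

```bash
python3 st.py .569 .0277 .0215
```

```text
t 6.38 pos [0.5683 0.0283 0.0209] phi -0.0002 z [ 0.002 -0.    -1.   ] w 0.0348 F [ 1.2 -0.1  0.7] q [-0.068  0.218 -0.136  1.215 -0.     3.074]
tool delta [ 0.0007  0.0006 -0.0006]
```

Contact felt (force −2.0 to +0.7 N). Release and lift clear.

In the tool's units: -0.035 m / 0.6 = -0.0583, -0.03 m / 0.6 = -0.05.

jog_arm(offsets="0.037,0,0,0,0,0,0;0.041,0,0,0,0,0,0;0.05,0,0,0,0,0,0;0.06,0,0,0,0,0,0;0.06,0,0,0,0,0,0;0.06,0,0,-0.0333,0,0,0;0.06,0,0,-0.05,0,0,0;0.06,0,0,-0.0583,0,0,0;0.06,0,0,-0.0583,0,0,0")

```text
time: 7.13
tool_pos: [0.5665, 0.0285, 0.1406]
orientation: [-0.0, 1.0, -0.0, -0.001]
ft_force: [0.3, 0.1, -0.4]
gripper_width: 0.0598
finger_force: 0.0
```

jog_arm(offsets="0.05,0,0.0583,0,0,0,0;0.05,0,0.0667,0,0,0,0;0.05,0,0.0667,0,0,0,0;0.05,0.0167,0.0583,0,0,0,0;0.05,0.0333,0.0333,0,0,0,0;0.05,0.0167,0,0,0,0,0;0.05,0,0,0,0,0,0;0.05,0,0,0,0,0,0;0.05,0,0,0,0,0,0;0.05,0,0,0,0,0,0")

```text
time: 7.97
tool_pos: [0.6069, -0.1407, 0.1404]
orientation: [-0.0, 1.0, 0.0, -0.0]
ft_force: [-0.1, 0.8, 0.0]
gripper_width: 0.0501
finger_force: 0.0
```

```bash
python3 st.py .6146 -.15 .07
python3 - <<'E'
from station import *
import cv2,numpy as np,pickle
d=get_image("side");t=get_image("top")
pickle.dump(d,open("side4.pkl","wb"));pickle.dump(t,open("top4.pkl","wb"))
a=cv2.resize(d["image"][200:360,300:460,::-1],(400,400),interpolation=cv2.INTER_CUBIC)
b=cv2.resize(t["image"][150:310,320:480,::-1],(400,400),interpolation=cv2.INTER_CUBIC)
cv2.imwrite("pics/v4.png",np.clip(np.hstack([a,b])*1.4,0,255).astype(np.uint8))
E
```

```text
t 7.97 pos [ 0.6069 -0.1407  0.1404] phi 0.001 z [-0.001  0.    -1.   ] w 0.0501 F [-0.1  0.8  0. ] q [-0.335  0.303  0.208  1.476 -0.     2.805]
tool delta [0.0078 0.0093 0.0704]
```

View pics/v4.png

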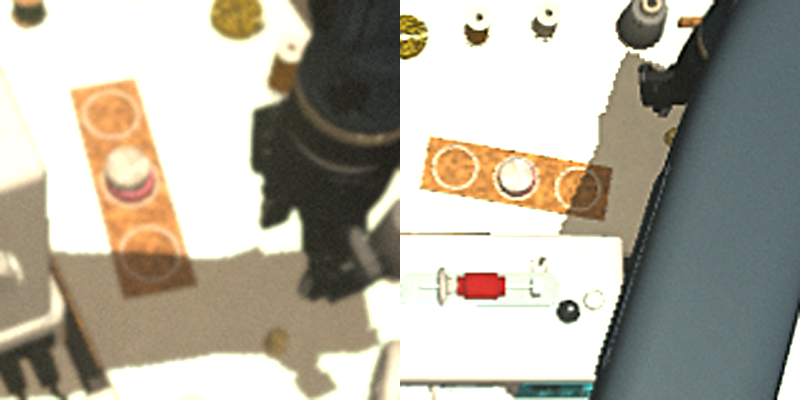

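The steel disc lies flat on the pink weight on the middle ring, at (128,170) in the side crop and (517,178) in the top crop. I'll measure its centring and the thimble again.

```bash
python3 - <<'E'
from m import *
T,S=load("top4"),load("side4")
x0=[.5677,.0277,.0215]
res=[]
for d in(T,S):
    u,v=map(int,proj(d,x0).round()); r=20
    w=cv2.cvtColor(d["image"][v-r:v+r+1,u-r:u+r+1],cv2.COLOR_RGB2HSV).astype(int)
    m=((w[...,1]<75)).astype(np.uint8); m=cv2.morphologyEx(m,cv2.MORPH_OPEN,cv2.getStructuringElement(cv2.MORPH_ELLIPSE,(5,5)))
    l,n=cv2.connectedComponents(m)[1],0; k=l[r,r]; p=np.argwhere(l==k)[:,::-1]
    print(k,len(p),np.ptp(p,axis=0)+1); c=p.mean(0)+[u-r,v-r]; res.append(ray(d,c)); print(proj(d,x0).round(1),c.round(1),plane(d,c,.0215).round(4))
print(tri(res).round(4))
E
```

```text
2 149 [13 14]
[366.7 219.1] [365.9 219.7] [0.5659 0.0299 0.0215]
3 183 [16 15]
[351.6 267.8] [350.4 266.9] [0.5664 0.0307 0.0215]
[0.5657 0.03   0.023 ]
```

Steel is within about 3 mm of the pink weight. Now the thimble.

```bash
python3 - <<'E'
from h import *
print(plane(load("top0"),(428.4,204.6),.011),plane(load("side0"),(409.9,336.4),.011))
E
```

```text
[ 0.61200279 -0.14871377  0.011     ] [ 0.61335614 -0.1518827   0.011     ]
```

jog_arm(offsets="0.05,0.01,0.0142,0.0417,0,0,0;0.05,0,0,0.0583,0,0,0;0.05,0,0,0.05,0,0,0;0.05,0,0,0.0333,0,0,0;0.05,0,0,0,0,0,0;0.05,0,0,0,0,0,0;0.05,0,0,0,0,0,0")

```text
time: 8.65
tool_pos: [0.6144, -0.1502, 0.0322]
orientation: [0.0, 1.0, 0.0, 0.001]
ft_force: [-0.0, 0.7, 0.7]
gripper_width: 0.0505
finger_force: 0.0
```

```bash
python3 st.py .613 -.150 .006
```

```text
t 8.65 pos [ 0.6144 -0.1502  0.0322] phi 0.0003 z [ 0.002 -0.001 -1.   ] w 0.0505 F [-0.   0.7  0.7] q [-0.346  0.367  0.071  1.272  0.     2.796]
tool delta [-0.0015 -0.0002  0.0262]
```

In the tool's units: 0.015 m / 0.6 = 0.025, 0.009 m / 0.6 = 0.015.

jog_arm(offsets="0.05,-0.0017,0,0.025,0,0,0;0.05,0,0,0.015,0,0,0;0.05,0,0,0,0,0,0;0.01,0,0,0,0,0,0;0.01,0,0,0,0,0,0;0.01,0,0,0,0,0,0;0.01,0,0,0,0,0,0;0.01,0,0,0,0,0,0;0.01,0,0,0,0,0,0;0.01,0,0,0,0,0,0")

```text
time: 9.48
tool_pos: [0.6135, -0.1505, 0.0078]
orientation: [0.0, 1.0, -0.0, 0.001]
ft_force: [0.4, -0.8, 5.7]
gripper_width: 0.012
finger_force: 58.9
```

jog_arm(offsets="0.01,0,0,0,0,0,0;0.01,0,0,0,0,0,0")

```text
time: 9.65
tool_pos: [0.6134, -0.1505, 0.0077]
orientation: [0.0, 1.0, -0.0, 0.001]
ft_force: [-0.4, -0.7, 6.0]
gripper_width: 0.0123
finger_force: 58.9
```

```bash
python3 st.py .613 -.150 .006
```

```text
t 9.65 pos [ 0.6134 -0.1505  0.0077] phi -0.0002 z [ 0.002 -0.001 -1.   ] w 0.0123 F [-0.4 -0.7  6. ] q [-0.347  0.382  0.04   1.226 -0.     2.795]
tool delta [-0.0005 -0.0005  0.0017]
```

In the tool's units: -0.035 m / 0.6 = -0.0583, -0.03 m / 0.6 = -0.05.

jog_arm(offsets="0.01,0,0,-0.0167,0,0,0;0.01,0,0,-0.0333,0,0,0;0.01,0,0,-0.05,0,0,0;0.01,0,0,-0.05,0,0,0;0.01,-0.0167,-0.05,0,0,0,0;0.01,-0.0167,-0.0583,0,0,0,0;0.01,-0.0167,-0.0583,0,0,0,0;0.01,-0.0167,-0.0583,0,0,0,0;0.01,-0.0117,-0.0583,0,0,0,0;0.01,0,-0.0175,0,0,0,0")

```text
time: 10.48
tool_pos: [0.5631, 0.0349, 0.0961]
orientation: [-0.001, 1.0, 0.002, -0.001]
ft_force: [0.0, 0.6, -0.0]
gripper_width: 0.0123
finger_force: 58.3
```

jog_arm(offsets="0.01,0,0,0,0,0,0;0.01,0,0,0,0,0,0;0.01,0,0,0,0,0,0;0.01,0,0,0,0,0,0")

```text
time: 10.82
tool_pos: [0.5657, 0.029, 0.0962]
orientation: [0.0, 1.0, -0.001, -0.0]
ft_force: [0.2, 0.7, -0.1]
gripper_width: 0.0125
finger_force: 58.3
```

```bash
python3 st.py .566 .030 .037
python3 - <<'E'
from station import *
import cv2,numpy as np,pickle
d=get_image("side")
cv2.imwrite("pics/v5.png",np.clip(cv2.resize(d["image"][200:320,290:450,::-1],(800,600),interpolation=cv2.INTER_CUBIC)*1.4,0,255).astype(np.uint8))
E
```

```text
t 10.82 pos [0.5657 0.029  0.0962] phi -0.002 z [-0. -0. -1.] w 0.0125 F [ 0.2  0.7 -0.1] q [-0.067  0.168 -0.04   1.363 -0.     3.077]
tool delta [ 0.0003 -0.001   0.0592]
```

View pics/v5.png

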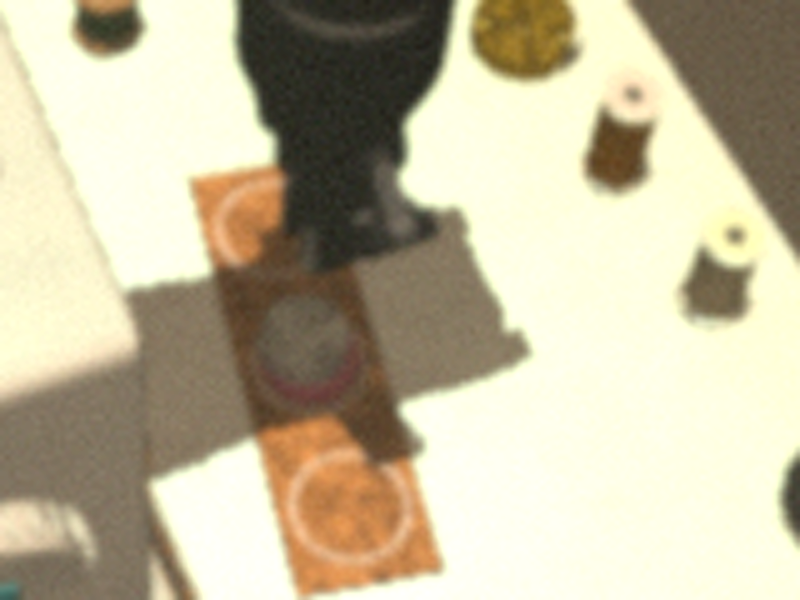

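The thimble is hidden between the closed fingers (opening 12.5 mm, so held), and the stack is below at (310,350) in the crop. Lowering with force checks.

In the tool's units: 0.02 m / 0.6 = 0.0333, 0.012 m / 0.6 = 0.02.

jog_arm(offsets="0.01,0,-0.0017,0.0333,0,0,0;0.01,0,0,0.0333,0,0,0;0.01,0,0,0.02,0,0,0;0.01,0,0,0,0,0,0;0.01,0,0,0,0,0,0;0.01,0,0,0,0,0,0")

```text
time: 11.37
tool_pos: [0.5661, 0.0309, 0.0451]
orientation: [0.0, 1.0, -0.0, 0.001]
ft_force: [0.6, 0.9, -0.9]
gripper_width: 0.0123
finger_force: 58.3
```

```bash
python3 st.py .566 .030 .037
```

```text
t 11.37 pos [0.5661 0.0309 0.0451] phi -0.0008 z [ 0.001 -0.    -1.   ] w 0.0123 F [ 0.6  0.9 -0.9] q [-0.064  0.195 -0.112  1.262 -0.     3.079]
tool delta [-0.0001  0.0009  0.0081]
```

jog_arm(offsets="0.01,0,0,0.005,0,0,0;0.01,0,0,0.0033,0,0,0;0.01,0,0,0,0,0,0;0.01,0,0,0,0,0,0")

```text
time: 11.7
tool_pos: [0.5657, 0.0314, 0.0397]
orientation: [0.0, 1.0, -0.0, 0.0]
ft_force: [0.4, 0.0, 0.2]
gripper_width: 0.0123
finger_force: 58.3
```

```bash
python3 st.py .566 .030 .037
```

```text
t 11.7 pos [0.5657 0.0314 0.0397] phi -0.0001 z [ 0.001 -0.    -1.   ] w 0.0123 F [0.4 0.  0.2] q [-0.063  0.199 -0.119  1.252  0.     3.079]
tool delta [0.0003 0.0014 0.0027]
```

In the tool's units: 0.002 m / 0.6 = 0.0033, 0.001 m / 0.6 = 0.0017.

jog_arm(offsets="0.01,0,0.0017,0.0033,0,0,0;0.01,0,0,0,0,0,0;0.01,0,0,0,0,0,0")

```text
time: 11.95
tool_pos: [0.5654, 0.0304, 0.0372]
orientation: [-0.0, 1.0, -0.0, -0.0]
ft_force: [0.6, 0.3, -0.0]
gripper_width: 0.0122
finger_force: 58.3
```

```bash
python3 st.py .566 .030 .037
```

```text
t 11.95 pos [0.5654 0.0304 0.0372] phi -0.0002 z [-0.  0. -1.] w 0.0122 F [ 0.6  0.3 -0. ] q [-0.065  0.2   -0.122  1.248  0.     3.077]
tool delta [0.0006 0.0004 0.0002]
```

jog_arm(offsets="0.01,0,0,0.0022,0,0,0;0.01,0,0,0,0,0,0;0.01,0,0,0,0,0,0")

```text
time: 12.2
tool_pos: [0.5657, 0.0304, 0.0369]
orientation: [0.0, 1.0, -0.0, 0.0]
ft_force: [-1.6, -0.3, 5.3]
gripper_width: 0.012
finger_force: 59.1
```

```bash
python3 st.py .566 .030 .037
```

```text
t 12.2 pos [0.5657 0.0304 0.0369] phi -0.0002 z [ 0.001 -0.    -1.   ] w 0.012 F [-1.6 -0.3  5.3] q [-0.065  0.2   -0.123  1.247 -0.     3.077]
tool delta [ 0.0003  0.0004 -0.0001]
```

Contact at 5 N. Release, lift, turn the tool a quarter (closing along x), then go towards the red spool.

In the tool's units: -0.035 m / 0.6 = -0.0583, -0.03 m / 0.6 = -0.05.

jog_arm(offsets="0.01,0,0,-0.0017,0,0,0;0.016,0,0,0,0,0,0;0.02,0,0,0,0,0,0;0.03,0,0,0,0,0,0;0.04,0,0,0,0,0,0;0.04,0,0,-0.0333,0,0,0;0.04,0,0,-0.05,0,0,0;0.04,0,0,-0.0583,0,0,0;0.06,0,0,-0.0583,0,0,0;0.06,0,0,-0.0167,0,0,0")

```text
time: 13.03
tool_pos: [0.5684, 0.0302, 0.1736]
orientation: [0.0, 1.0, -0.0, 0.005]
ft_force: [1.1, 0.3, 1.6]
gripper_width: 0.0599
finger_force: 0.0
```

jog_arm(offsets="0.06,0,0,0,0,0,-0.0382;0.06,0,0,0,0,0,-0.0382;0.06,0,0,0,0,0,-0.0382;0.06,0,0,0,0,0,-0.0382;0.06,0,0,0,0,0,-0.0382;0.06,0,0,0,0,0,-0.0382;0.06,0,0,0,0,0,-0.0382;0.06,0,0,0,0,0,-0.0382;0.06,0,0,0,0,0,-0.0382;0.06,0,0,0,0,0,-0.0382")

```text
time: 13.87
tool_pos: [0.5654, 0.0304, 0.1665]
orientation: [-0.0, 0.824, 0.567, -0.0]
ft_force: [1.2, -0.6, -0.1]
gripper_width: 0.06
finger_force: 0.0
```

jog_arm(offsets="0.06,0,0,0,0,0,-0.0382;0.06,0,0,0,0,0,-0.0382;0.06,0,0,0,0,0,-0.0414;0.06,0.0583,0.0083,0,0,0,0;0.06,0.0583,0.0083,0,0,0,0;0.06,0.0583,0.0083,0,0,0,0;0.06,0.0583,0.0083,0,0,0,0;0.06,0.0583,0.0083,0,0,0,0;0.06,0,0,0,0,0,0;0.06,0,0,0,0,0,0")

```text
time: 14.7
tool_pos: [0.5912, 0.2071, 0.166]
orientation: [-0.0, 0.708, 0.706, -0.001]
ft_force: [-0.0, 0.0, 0.2]
gripper_width: 0.0604
finger_force: 0.0
```

```bash
python3 st.py .6044 .3095 .15
python3 - <<'E'
from station import *
import cv2,numpy as np,pickle
d=get_image("side");t=get_image("top")
pickle.dump(d,open("side6.pkl","wb"));pickle.dump(t,open("top6.pkl","wb"))
a=cv2.resize(d["image"][130:330,270:430,::-1],(400,500),interpolation=cv2.INTER_CUBIC)
b=cv2.resize(t["image"][150:310,240:400,::-1],(400,400),interpolation=cv2.INTER_CUBIC); b=np.vstack([b,b[:100]*0])
cv2.imwrite("pics/v6.png",np.clip(np.hstack([a,b])*1.4,0,255).astype(np.uint8))
E
```

```text
t 14.7 pos [0.5912 0.2071 0.166 ] phi 1.5683 z [-0.001 -0.001 -1.   ] w 0.0604 F [-0.   0.   0.2] q [ 0.23   0.311  0.269  1.53  -0.     1.803]
tool delta [0.1025 0.013  0.016 ]
```

View pics/v6.png

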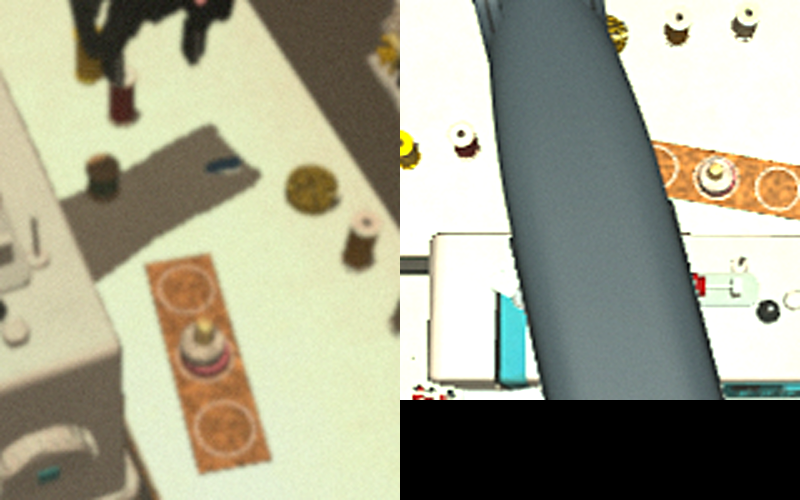

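The side view shows the stack with the thimble upright and centred at (205,330) in the crop. Next the red spool.

Careful with the scale: shifts go in shares of 0.6 m and turns go in shares of pi rad. That gives: 0.035 m / 0.6 = 0.0583, 0.02 m / 0.6 = 0.0333.

jog_arm(offsets="0.06,0.0583,0.0083,0,0,0,0;0.06,0.0583,0.0083,0,0,0,0;0.06,0.0542,0.005,0,0,0,0;0.06,0,0,0.0333,0,0,0;0.06,0,0,0.0333,0,0,0;0.06,0,0,0,0,0,0;0.06,0,0,0,0,0,0;0.06,0,0,0,0,0,0;0.06,0,0,0,0,0,0")

```text
time: 15.55
tool_pos: [0.6063, 0.3068, 0.1291]
orientation: [0.001, 0.71, 0.704, 0.001]
ft_force: [0.1, 0.6, 0.0]
gripper_width: 0.0603
finger_force: 0.0
```

```bash
python3 st.py .6044 .3095 .02
```

```text
t 15.55 pos [0.6063 0.3068 0.1291] phi 1.5632 z [ 0.003  0.001 -1.   ] w 0.0603 F [0.1 0.6 0. ] q [ 0.37   0.455  0.381  1.494 -0.     1.948]
tool delta [ 0.0025 -0.0022  0.1091]
```

In the tool's units: 0.03 m / 0.6 = 0.05, 0.02 m / 0.6 = 0.0333.

jog_arm(offsets="0.06,0.0042,-0.0033,0.0333,0,0,0;0.06,0,0,0.05,0,0,0;0.06,0,0,0.05,0,0,0;0.06,0,0,0.0333,0,0,0;0.06,0,0,0.0117,0,0,0;0.06,0,0,0,0,0,0;0.06,0,0,0,0,0,0;0.06,0,0,0,0,0,0")

```text
time: 16.22
tool_pos: [0.6052, 0.3108, 0.0232]
orientation: [0.001, 0.709, 0.705, 0.002]
ft_force: [-0.2, -0.1, 1.1]
gripper_width: 0.06
finger_force: 0.0
```

```bash
python3 st.py .6044 .3095 .02
```

```text
t 16.22 pos [0.6052 0.3108 0.0232] phi 1.5645 z [ 0.005  0.002 -1.   ] w 0.06 F [-0.2 -0.1  1.1] q [0.376 0.492 0.219 1.293 0.    1.953]
tool delta [-0.0013 -0.0008  0.0032]
```

In the tool's units: 0.003 m / 0.6 = 0.005, -0.0013 m / 0.6 = -0.0022.

jog_arm(offsets="0.06,-0.0022,-0.0013,0.005,0,0,0;0.06,0,0,0,0,0,0;0.02,0,0,0,0,0,0;0.02,0,0,0,0,0,0;0.02,0,0,0,0,0,0;0.02,0,0,0,0,0,0;0.02,0,0,0,0,0,0;0.02,0,0,0,0,0,0;0.02,0,0,0,0,0,0;0.02,0,0,0,0,0,0")

```text
time: 17.05
tool_pos: [0.6028, 0.3091, 0.0177]
orientation: [0.0, 0.709, 0.705, 0.001]
ft_force: [0.8, 0.0, 3.6]
gripper_width: 0.0278
finger_force: 59.1
```

jog_arm(offsets="0.02,0,0,0,0,0,0;0.02,0,0,0,0,0,0")

```text
time: 17.22
tool_pos: [0.6028, 0.3091, 0.0176]
orientation: [0.0, 0.709, 0.705, 0.001]
ft_force: [0.3, 0.5, 5.0]
gripper_width: 0.0278
finger_force: 59.1
```

```bash
python3 st.py
```

```text
t 17.22 pos [0.6028 0.3091 0.0176] phi 1.5648 z [ 0.001  0.    -1.   ] w 0.0278 F [0.3 0.5 5. ] q [0.375 0.492 0.208 1.285 0.    1.952]
```

jog_arm(offsets="0.02,0,0,-0.0333,0,0,0;0.02,0,0,-0.05,0,0,0;0.02,0,0,-0.05,0,0,0;0.02,0,0,-0.0333,0,0,0;0.02,-0.0583,-0.005,0,0,0,0;0.02,-0.06,-0.0067,0,0,0,0;0.02,-0.06,-0.0067,0,0,0,0;0.02,-0.06,-0.0067,0,0,0,0;0.02,-0.06,-0.0067,0,0,0,0;0.02,-0.0567,-0.0067,0,0,0,0")

```text
time: 18.05
tool_pos: [0.5766, 0.0942, 0.1156]
orientation: [-0.001, 0.709, 0.705, -0.001]
ft_force: [0.5, 0.0, 0.4]
gripper_width: 0.0277
finger_force: 59.1
```

jog_arm(offsets="0.02,0,0,0,0,0,0;0.02,0,0,0,0,0,0;0.02,0,0,0,0,0,0;0.02,0,0,0,0,0,0")

```text
time: 18.38
tool_pos: [0.5778, 0.097, 0.1164]
orientation: [-0.001, 0.709, 0.705, -0.0]
ft_force: [-0.5, -0.5, -1.1]
gripper_width: 0.0275
finger_force: 59.1
```

```bash
python3 st.py .5803 .0966 .024
```

```text
t 18.38 pos [0.5778 0.097  0.1164] phi 1.566 z [-0.001  0.    -1.   ] w 0.0275 F [-0.5 -0.5 -1.1] q [0.052 0.211 0.051 1.411 0.    1.627]
tool delta [-0.0004  0.0026  0.0923]
```

In the tool's units: 0.03 m / 0.6 = 0.05, 0.025 m / 0.6 = 0.0417.

jog_arm(offsets="0.02,0,0.0042,0.0333,0,0,0;0.02,0,0,0.05,0,0,0;0.02,0,0,0.0417,0,0,0;0.02,0,0,0.02,0,0,0;0.02,0,0,0,0,0,0;0.02,0,0,0,0,0,0;0.02,0,0,0,0,0,0")

```text
time: 18.97
tool_pos: [0.5819, 0.0967, 0.0317]
orientation: [0.001, 0.709, 0.705, 0.001]
ft_force: [-0.7, -0.9, 0.9]
gripper_width: 0.0278
finger_force: 59.1
```

```bash
python3 st.py .5803 .0966 .0207
```

```text
t 18.97 pos [0.5819 0.0967 0.0317] phi 1.5657 z [ 0.003  0.    -1.   ] w 0.0278 F [-0.7 -0.9  0.9] q [ 0.051  0.26  -0.063  1.245  0.     1.627]
tool delta [-0.0001 -0.0016  0.011 ]
```

jog_arm(offsets="0.02,0,0,0.0067,0,0,0;0.02,0,0,0,0,0,0;0.02,0,0,0,0,0,0")

```text
time: 19.22
tool_pos: [0.5814, 0.096, 0.0271]
orientation: [0.001, 0.709, 0.705, 0.001]
ft_force: [0.7, -0.8, 0.2]
gripper_width: 0.0279
finger_force: 59.1
```

```bash
python3 st.py .5803 .0966 .0207
```

```text
t 19.22 pos [0.5814 0.096  0.0271] phi 1.5647 z [ 0.002  0.    -1.   ] w 0.0279 F [ 0.7 -0.8  0.2] q [ 0.05   0.263 -0.069  1.237 -0.     1.627]
tool delta [ 0.0006 -0.0011  0.0064]
```

In the tool's units: 0.004 m / 0.6 = 0.0067, -0.001 m / 0.6 = -0.0017.

jog_arm(offsets="0.02,0,-0.0017,0.0067,0,0,0;0.02,0,0,0,0,0,0;0.02,0,0,0,0,0,0")

```text
time: 19.47
tool_pos: [0.5792, 0.0959, 0.0217]
orientation: [-0.0, 0.709, 0.705, -0.0]
ft_force: [-0.2, 0.3, -0.8]
gripper_width: 0.0277
finger_force: 59.1
```

jog_arm(offsets="0.02,0,0,0.0028,0,0,0;0.02,0,0,0,0,0,0;0.02,0,0,0,0,0,0")

```text
time: 19.72
tool_pos: [0.5798, 0.0959, 0.0206]
orientation: [0.0, 0.709, 0.705, 0.0]
ft_force: [-1.0, 0.1, 1.4]
gripper_width: 0.0278
finger_force: 59.1
```

```bash
python3 st.py .5803 .0966 .0207
```

```text
t 19.72 pos [0.5798 0.0959 0.0206] phi 1.5647 z [ 0.001 -0.    -1.   ] w 0.0278 F [-1.   0.1  1.4] q [ 0.05   0.265 -0.08   1.225 -0.     1.627]
tool delta [ 0.0007  0.0005 -0.0001]
```

Contact. Release, lift, go to the green spool.

In the tool's units: -0.035 m / 0.6 = -0.0583, -0.03 m / 0.6 = -0.05.

jog_arm(offsets="0.031,0,0,0,0,0,0;0.035,0,0,0,0,0,0;0.045,0,0,0,0,0,0;0.055,0,0,0,0,0,0;0.055,0,0,0,0,0,0;0.055,0,0,-0.0333,0,0,0;0.055,0,0,-0.05,0,0,0;0.055,0,0,-0.0583,0,0,0;0.055,0,0,-0.05,0,0,0;0.06,0,0,0,0,0,0")

```text
time: 20.55
tool_pos: [0.5841, 0.0963, 0.1438]
orientation: [0.005, 0.709, 0.705, 0.005]
ft_force: [2.0, 0.6, 1.0]
gripper_width: 0.0601
finger_force: 0.0
```

jog_arm(offsets="0.06,0.0567,-0.0108,0,0,0,0;0.06,0.0567,-0.0108,0,0,0,0;0.06,0.0567,-0.0108,0,0,0,0;0.06,0.055,-0.0108,0,0,0,0;0.06,0,0,0.0333,0,0,0;0.06,0,0,0.05,0,0,0;0.06,0,0,0.0333,0,0,0;0.06,0,0,0,0,0,0;0.06,0,0,0,0,0,0;0.06,0,0,0,0,0,0")

```text
time: 21.38
tool_pos: [0.5551, 0.2312, 0.0665]
orientation: [0.0, 0.709, 0.705, 0.001]
ft_force: [-0.8, -0.4, 0.2]
gripper_width: 0.0602
finger_force: 0.0
```

```bash
python3 st.py .5536 .2309 .009
python3 - <<'E'
from station import *
import pickle,cv2
import numpy as np
d=get_image("side");t=get_image("top");pickle.dump(d,open("side7.pkl","wb"));pickle.dump(t,open("top7.pkl","wb"))
a=cv2.resize(d["image"][130:330,270:430,::-1],(400,500),interpolation=cv2.INTER_CUBIC)
b=cv2.resize(t["image"][150:310,240:400,::-1],(400,400),interpolation=cv2.INTER_CUBIC); b=np.vstack([b,b[:100]*0])
cv2.imwrite("pics/v7.png",np.clip(np.hstack([a,b])*1.4,0,255).astype(np.uint8))
E
```

```text
t 21.38 pos [0.5551 0.2312 0.0665] phi 1.5645 z [ 0.001  0.    -1.   ] w 0.0602 F [-0.8 -0.4  0.2] q [0.283 0.269 0.018 1.319 0.    1.86 ]
tool delta [-0.0003 -0.0016  0.0575]
```

View pics/v7.png

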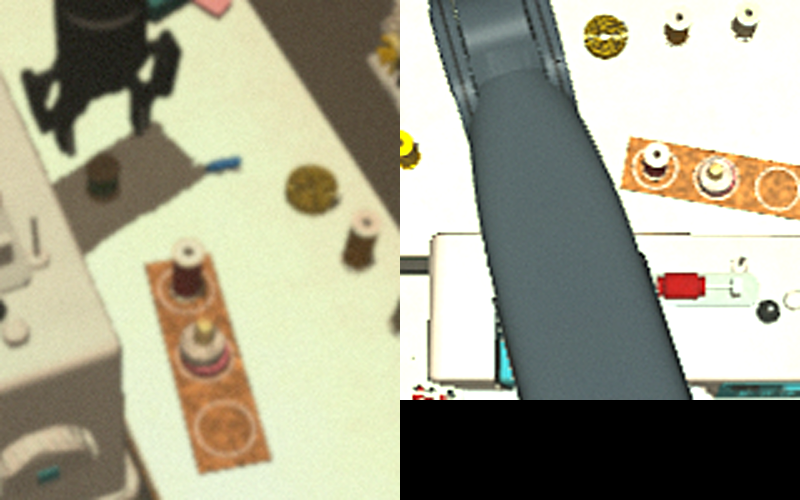

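Red stands upright on the left ring at (187,270) in the side crop, the stack is intact, and the open fingers straddle the green spool. Grasping green.

In the tool's units: 0.02 m / 0.6 = 0.0333, 0.013 m / 0.6 = 0.0217.

jog_arm(offsets="0.06,0,-0.0025,0.0333,0,0,0;0.06,0,0,0.0333,0,0,0;0.06,0,0,0.0217,0,0,0;0.06,0,0,0,0,0,0;0.06,0,0,0,0,0,0;0.06,0,0,0,0,0,0")

```text
time: 21.98
tool_pos: [0.554, 0.2314, 0.0138]
orientation: [0.001, 0.709, 0.705, 0.001]
ft_force: [0.4, 0.2, 0.2]
gripper_width: 0.0601
finger_force: 0.0
```

```bash
python3 st.py .5536 .2309 .009
```

```text
t 21.98 pos [0.554  0.2314 0.0138] phi 1.5646 z [ 0.002  0.001 -1.   ] w 0.0601 F [0.4 0.2 0.2] q [ 0.284  0.3   -0.051  1.217 -0.     1.861]
tool delta [-0.0005 -0.0004  0.0048]
```

jog_arm(offsets="0.025,0,0,0,0,0,0;0.025,0,0,0,0,0,0;0.025,0,0,0,0,0,0;0.025,0,0,0,0,0,0;0.025,0,0,0,0,0,0;0.025,0,0,0,0,0,0;0.025,0,0,0,0,0,0;0.025,0,0,0,0,0,0")

```text
time: 22.65
tool_pos: [0.5544, 0.2316, 0.0142]
orientation: [0.001, 0.709, 0.705, 0.002]
ft_force: [0.3, -0.3, 6.0]
gripper_width: 0.0309
finger_force: 59.8
```

```bash
python3 st.py
```

```text
t 22.65 pos [0.5544 0.2316 0.0142] phi 1.5648 z [ 0.003  0.001 -1.   ] w 0.0309 F [ 0.3 -0.3  6. ] q [ 0.284  0.3   -0.051  1.217  0.     1.861]
```

In the tool's units: -0.035 m / 0.6 = -0.0583, -0.03 m / 0.6 = -0.05.

jog_arm(offsets="0.025,0,0,-0.0333,0,0,0;0.025,0,0,-0.05,0,0,0;0.025,0,0,-0.0583,0,0,0;0.025,0,0,-0.0583,0,0,0;0.025,0,0,-0.0333,0,0,0;0.025,0,0,0,0,0,0")

```text
time: 23.15
tool_pos: [0.5562, 0.2322, 0.1591]
orientation: [0.003, 0.709, 0.705, 0.005]
ft_force: [1.1, 0.6, 0.8]
gripper_width: 0.0311
finger_force: 59.5
```

jog_arm(offsets="0.025,-0.05,0,0,0,0,0;0.025,-0.06,0,0,0,0,0;0.025,-0.06,0,0,0,0,0;0.025,-0.06,0,0,0,0,0;0.025,-0.06,0,0,0,0,0;0.025,-0.06,0,0,0,0,0;0.025,-0.06,0,0,0,0,0;0.025,-0.0442,0,0,0,0,0;0.025,0,0,0,0,0,0;0.025,0,0,0,0,0,0")

```text
time: 23.98
tool_pos: [0.5504, -0.0426, 0.1508]
orientation: [-0.001, 0.71, 0.704, -0.001]
ft_force: [-1.3, -0.7, -0.4]
gripper_width: 0.031
finger_force: 59.5
```

jog_arm(offsets="0.025,0,0,0,0,0,0;0.025,0,0,0,0,0,0")

```text
time: 24.15
tool_pos: [0.5509, -0.0402, 0.1516]
orientation: [-0.001, 0.709, 0.705, -0.0]
ft_force: [0.2, -0.1, -0.4]
gripper_width: 0.0313
finger_force: 59.5
```

```bash
python3 st.py .5551 -.0411 .0172
```

```text
t 24.15 pos [ 0.5509 -0.0402  0.1516] phi 1.5661 z [-0.001  0.001 -1.   ] w 0.0313 F [ 0.2 -0.1 -0.4] q [-0.195  0.117  0.014  1.47   0.     1.381]
tool delta [-0.001   0.0044  0.1344]
```

In the tool's units: 0.035 m / 0.6 = 0.0583, 0.03 m / 0.6 = 0.05.

jog_arm(offsets="0.025,-0.0017,0.0067,0.05,0,0,0;0.025,0,0,0.0583,0,0,0;0.025,0,0,0.0583,0,0,0;0.025,0,0,0.0333,0,0,0;0.025,0,0,0,0,0,0;0.025,0,0,0,0,0,0;0.025,0,0,0,0,0,0;0.025,0,0,0,0,0,0")

```text
time: 24.82
tool_pos: [0.5575, -0.0423, 0.0351]
orientation: [0.002, 0.709, 0.705, 0.001]
ft_force: [0.1, -0.3, 0.2]
gripper_width: 0.031
finger_force: 59.5
```

```bash
python3 st.py .5551 -.0411 .0172
```

```text
t 24.82 pos [ 0.5575 -0.0423  0.0351] phi 1.5657 z [ 0.005 -0.001 -1.   ] w 0.031 F [ 0.1 -0.3  0.2] q [-0.196  0.179 -0.152  1.235  0.     1.38 ]
tool delta [ 0.0012 -0.0025  0.0179]
```

In the tool's units: 0.008 m / 0.6 = 0.0133, 0.006 m / 0.6 = 0.01.

jog_arm(offsets="0.025,0.0017,-0.0033,0.0133,0,0,0;0.025,0,0,0.01,0,0,0;0.025,0,0,0,0,0,0;0.025,0,0,0,0,0,0;0.025,0,0,0,0,0,0")

```text
time: 25.23
tool_pos: [0.5531, -0.0414, 0.0183]
orientation: [-0.0, 0.709, 0.705, -0.0]
ft_force: [-0.0, 0.2, -0.4]
gripper_width: 0.0311
finger_force: 59.5
```

```bash
python3 st.py .5551 -.0411 .0172
```

```text
t 25.23 pos [ 0.5531 -0.0414  0.0183] phi 1.5646 z [-0.  0. -1.] w 0.0311 F [-0.   0.2 -0.4] q [-0.196  0.186 -0.178  1.207 -0.     1.381]
tool delta [0.0003 0.0019 0.0011]
```

jog_arm(offsets="0.025,0,0,0.0042,0,0,0;0.025,0,0,0,0,0,0;0.025,0,0,0,0,0,0")

```text
time: 25.48
tool_pos: [0.5539, -0.0416, 0.0172]
orientation: [0.001, 0.709, 0.705, 0.0]
ft_force: [-1.1, 0.4, 5.1]
gripper_width: 0.0309
finger_force: 60.1
```

```bash
python3 st.py .5551 -.0411 .0172
```

```text
t 25.48 pos [ 0.5539 -0.0416  0.0172] phi 1.5646 z [ 0.002 -0.    -1.   ] w 0.0309 F [-1.1  0.4  5.1] q [-0.196  0.187 -0.179  1.203 -0.     1.381]
tool delta [ 0.0005  0.0012 -0.    ]
```

Contact. Release, lift, move to the right and check.

In the tool's units: -0.035 m / 0.6 = -0.0583, -0.03 m / 0.6 = -0.05.

jog_arm(offsets="0.025,0,0,-0.0017,0,0,0;0.035,0,0,0,0,0,0;0.04,0,0,0,0,0,0;0.055,0,0,0,0,0,0;0.06,0,0,0,0,0,0;0.06,0,0,-0.0333,0,0,0;0.06,0,0,-0.05,0,0,0;0.06,0,0,-0.0583,0,0,0;0.06,0,0,-0.0583,0,0,0;0.06,0,0,-0.0333,0,0,0")

```text
time: 26.32
tool_pos: [0.5548, -0.0416, 0.1611]
orientation: [0.002, 0.709, 0.705, 0.002]
ft_force: [1.1, 0.2, 1.0]
gripper_width: 0.0601
finger_force: 0.0
```

jog_arm(offsets="0.06,-0.0583,0,0,0,0,0;0.06,-0.0633,0,0,0,0,0;0.06,-0.0633,0,0,0,0,0;0.06,-0.0633,0,0,0,0,0;0.06,-0.05,0,0,0,0,0;0.06,0,0,0,0,0,0;0.06,0,0,0,0,0,0;0.06,0,0,0,0,0,0")

```text
time: 26.98
tool_pos: [0.5519, -0.22, 0.1564]
orientation: [-0.001, 0.709, 0.705, 0.0]
ft_force: [-0.3, 0.2, -0.6]
gripper_width: 0.06
finger_force: 0.0
```

```bash
python3 st.py
python3 - <<'E'
from station import *
import pickle,cv2
from m import *
d=get_image("side");t=get_image("top");pickle.dump(d,open("side8.pkl","wb"));pickle.dump(t,open("top8.pkl","wb"))
a=cv2.resize(d["image"][210:350,300:440,::-1],(400,400),interpolation=cv2.INTER_CUBIC)
b=cv2.resize(t["image"][170:270,310:410,::-1],(400,400),interpolation=cv2.INTER_CUBIC)
cv2.imwrite("pics/v8.png",np.clip(np.hstack([a,b])*1.3,0,255).astype(np.uint8))
for n,x in(("red",[.5803,.0966,.063]),("green",[.5551,-.0411,.039])):
    A,B=hole(t,proj(t,x),3),hole(d,proj(d,x),3); print(n,tri([ray(t,A),ray(d,B)]).round(4),x)
E
```

```text
t 26.98 pos [ 0.5519 -0.22    0.1564] phi 1.5644 z [-0.001  0.001 -1.   ] w 0.06 F [-0.3  0.2 -0.6] q [-4.930e-01  2.250e-01  1.460e-01  1.493e+00  1.000e-03  1.085e+00]
red [0.58   0.0969 0.0625] [0.5803, 0.0966, 0.063]
green [ 0.5544 -0.0417  0.0383] [0.5551, -0.0411, 0.039]
```

View pics/v8.png

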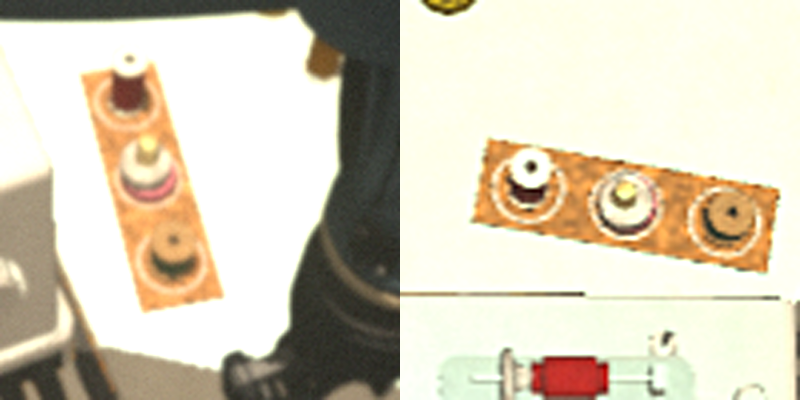

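Red and green measure within 1 mm of their ring centres at the right heights. The stack stands at (626,200) in the top crop with the thimble upright. One numeric check of the thimble, then I'll hand in.

```bash
python3 - <<'E'
from m import *
from station import close_job
r=[]
for n in("top8","side8"):
    d=load(n); c,st,_=mask(d,proj(d,[.566,.03,.042]),6,lambda h:(h[...,0]>15)&(h[...,0]<33)&(h[...,1]>90)); r.append(ray(d,c)); print(st,plane(d,c,.042).round(4))
x=tri(r); print(x.round(4))
if np.hypot(x[0]-.566,x[1]-.03)<.007: print(close_job())
E
```

```text
[ 0  0 13 10 62] [0.5717 0.0324 0.042 ]
[ 0  0 13 13 96] [0.5666 0.0312 0.042 ]
[0.5697 0.0325 0.04  ]
the job is handed in; nothing more can be done
None
```

The job is handed in at about 27 s of robot time (result not shown). Red and green measured within 1 mm of their ring centres, steel about 3 mm off the pink weight. The thimble measured about 4 mm off the steel, but that colour mask also took in cork, so its centring rests mainly on the pictures. I did not re-measure the navy spool; nothing showed contact with it.

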